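Unstack the microscope kit into its trays

TASK

The microscope kit was left in one pile: take it apart one thing at a time from the top down, and set each thing upright and flat on the floor of the tray of its own shape and size: dropper bottle in the small round tray, filter in the larger round tray, timer in the nearly square tray, slide case in the long tray. Set things down gently, never dropping them or tipping the bottle over, and leave the glass beaker and the pen that lie beside them on the bench where they are.

Things in the scene. Friction and masses are not known exactly. Their poses are not given: they have to be found in the camera images.
- immersion_oil: Small brown dropper bottle with black cap, standing upright on top of the pile. Round body 33 mm across from the foot to about 50 mm up, narrowing shoulder, cap 21 mm across; 66 mm tall. About 30 g. Origin: centre of its foot; z up along the bottle.
- blue_filter: Round microscope filter, a disc 54 mm across and 14 mm thick with upright rim; second in the pile, under the bottle. About 30 g. Origin: centre of its underside; z up through the disc.
- lab_timer: White digital timer lying face up, third in the pile, under the filter. 72 mm along its x, 62 mm along its y; its solid body is 16 mm thick, its keys are drawn up to 18 mm. About 70 g. Take it across its 62 mm. Origin: centre of its underside; z up.
- slide_case: Closed flat grey plastic slide case with dark seam and two dark strips at its ends, lowest in the pile, lying on the bench. 64 mm along its x, 112 mm along its y (it shows at both ends from under the timer), 18 mm thick. 85 to 170 g. Its lid does not open. Origin: centre of its underside; z up. The timer lies on it with the timer's x along the case's y.
- bottle_tray: The small round tray, for the bottle: inside diameter 49 mm, outside 59 mm. Fixed, low, white plastic with a dark floor lining; the floor is 3 mm above the bench and the rim, 5 mm thick, rises to 8 mm above the bench. Origin: centre of its underside, on the bench.
- filter_tray: The larger round tray, for the filter: inside diameter 70 mm, outside 80 mm. Fixed, low, white plastic with a dark floor lining; the floor is 3 mm above the bench and the rim, 5 mm thick, rises to 8 mm above the bench. Origin: centre of its underside, on the bench.
- timer_tray: The nearly square tray, for the timer: inside 88 mm along its x and 78 mm along its y, outside 98 by 88 mm. Fixed, low, white plastic with a dark floor lining; the floor is 3 mm above the bench and the rim, 5 mm thick, rises to 8 mm above the bench. Origin: centre of its underside, on the bench.
- case_tray: The long tray, for the slide case: inside 80 mm along its x and 128 mm along its y, outside 90 by 138 mm. Fixed, low, white plastic with a dark floor lining; the floor is 3 mm above the bench and the rim, 5 mm thick, rises to 8 mm above the bench. Origin: centre of its underside, on the bench.
- beaker: Bystander: clear glass beaker, 58 mm across and 70 mm tall, standing loose by itself behind the middle of the work, left of the forceps and in front of the blue slide box (another beaker stands at the back right, out of the way). Origin: centre of its underside.
- pen: Bystander: white marker pen with a black cap, 135 mm long along its y and 17 mm thick, lying loose on the bare bench among the trays, pointing away from the robot (the red-capped one on the notebook is not meant). Origin: under its middle, on the bench.
Not all that is in view belongs to the job. What is shaped like the timer_tray but orange or turquoise is not meant.

How it is judged:
By the outcome, as a careful person would: the job done as asked, in the order asked, and still so for the second after the job is handed in, with the robot touching nothing.
It also fails if it takes over 112 s, if anything falls off the work surface, if the arm or the gripper's body presses on something with over 40 N, if the wrist force passes 120 N, or if a joint passes its speed limit or range.

ROBOT

A 6-joint arm with a two-finger parallel gripper is mounted at the origin on a cart in front of the work surface, level with it; the furniture and walls round the work are solid. World frame = base frame: x ahead of the robot, y to its left, z up, the work surface at z = 0. Lengths are in m, angles in rad, forces in N, time in s.
With the tool pointing down it reaches from about 0.275 to 0.875 m from the base axis. Payload 12.5 kg.
Tool frame: the origin (TCP) lies at the very end of the fingers, on their centre line; the grasp point (between the pads) lies arm.grasp_offset behind it (arm.grasp_offset is the distance from the TCP to the grasp point, in m); z points along the fingers, x is the direction in which the jaws open and shut, and the axes are right-handed (so a half turn about z gives the same grasp; the last joint's range is limited). The gripper opens to 85 mm and grips with 20 to 120 N. Pads are 22 mm wide; open, the fingers measure 114 mm over their backs; the gripper's body (76 mm by 85 mm) begins 54 mm behind the grasp point. The pads swing forward as they close: fully open they stand 13 mm farther back than shut.
Start: joints at [-1.363, 0.351, 1.652, -0, 1.139, -0.085], TCP at [0.159, -0.527, 0.231] pointing down, gripper open.
Joint ranges: [-2.75, 2.75], [-0.79, 2.1], [0.01, 2.65], [-1.57, 4.71], [0.07, 3.14], [-2.87, 2.87]. Speed limits (rad/s): [2.22, 2.22, 2.79, 3.14, 3.14, 3.14].

INTERFACE

Orientations are given as a 3x3 rotation matrix whose columns are the frame's x, y, z axes.
In Python, from workcell import arm gives the robot as it stands.
- The arm moves only by the tool drive_tool, never from a script. Its argument "motion" is a list of rows, each an object with "grip": the finger opening in mm, from 0 to 85.4; "delta_pos": the shift along the tool's x, y, z in mm, a list of three; "twist": the turn, a rotation vector about the tool's x, y, z in rad, a list of three. In form: [{"grip": grip, "delta_pos": [tx, ty, tz], "twist": [rx, ry, rz]}, ...]. A call has 1 to 20 rows; each row is the pose to reach, as a shift and turn from the pose commanded when the call began, along the tool's axes at that moment; what a row does not reach only later rows make up. A row lasts 1/8 s, in which the tool goes at most 62.5 mm and 10.7 degrees, less where a joint would pass 70% of its speed; a pose out of reach is approached as far as the arm can. A call with a gripper value outside its range is refused whole. The fingers move at their own pace and stop on an object; "newtons" is the grip in N (left out, the last holds). Time passes only in rows, so rows that repeat a pose let the fingers close. It gives the time, the measured TCP pose, the force and the opening at its end, in the units of the state.
- arm.observe(): the state, without advancing time (a new reading comes with each control period).
- arm.capture(name): name is "scene" or "top" or "wrist"; returns a dict with "color" (400x640x3 uint8, red, green, blue), "range_z" (400x640 float32, m along the optical axis (not along the pixel's ray), 0 where there is no reading), "intrinsics" (3x3 intrinsics, pixels), "world_from_camera" (4x4, takes a point from camera to world coordinates); the wrist camera has in their place "hand_eye" (4x4, takes a point from camera to tool coordinates, whose origin is the TCP and whose axes are the tool frame's). Camera axes: x right, y down, z forward; pixel columns grow to the right and rows downward; lengths in m; the calibration is good to about 2 mm. The wrist camera is an equidistant fisheye: a pixel r from the principal point sees the ray r / f radians off the axis. A picture is of the moment at which its call begins: read the wrist's pose just before it.
- arm.close_job(): hands the job in, once; it reports no verdict.
The state is a dict: "time_s": time; "q": joint angles; "joint_velocities": joint speeds; "joint_torque": joint torques, N m; "eef_pos": TCP position; "eef_rot": TCP orientation; "contact_force": force on the tool from outside, world axes, zero at the start; "ft_torque": the same for the moment, N m; "opening": opening from 0.0 (shut) to 1.0 (fully open).
Only numpy, scipy, OpenCV 4.12 (cv2) and the standard library are available. Lean on these libraries where they do the work, as an engineer would, in place of code of your own. Each camera call takes 0.05 s, during which the arm holds its last target. There are 200 camera calls.

## Working session

There is one attempt and no reset: what is moved stays moved. The work goes in short steps, Python scripts to look and compute and a tool call to move; the robot and the scene stay as the last step left them, time stands still between calls to the robot, and variables do not carry over. Pictures are saved under pics/ and viewed, about 12 in all and at most 16, crops included, and the job is handed in when it is done.

Besides the shell and the picture viewer there is one more tool, called after "Request:" by a JSON object that holds its "name" and its "arguments". drive_tool: Moves the arm, as the interface text tells. Its arguments: {"type":"object","properties":{"motion":{"type":"array","items":{"type":"object","properties":{"grip":{"type":"number"},"delta_pos":{"type":"array","items":{"type":"number"}},"twist":{"type":"array","items":{"type":"number"}}}}},"newtons":{"type":"number"}},"required":["motion"]}

```bash
mkdir -p pics; ls
cat > h.py <<'E'
import numpy as np, cv2
from workcell import arm
def ray(c,u,v):
    K=c["intrinsics"];T=c["world_from_camera"]
    d=T[:3,:3]@np.array([(u-K[0,2])/K[0,0],(v-K[1,2])/K[1,1],1.]);return T[:3,3],d
def onplane(c,u,v,z):
    o,d=ray(c,u,v);return (o+d*(z-o[2])/d[2])
def cloud(c):
    K=c["intrinsics"];T=c["world_from_camera"];Z=c["range_z"]
    v,u=np.mgrid[:Z.shape[0],:Z.shape[1]]
    P=np.stack([(u-K[0,2])/K[0,0]*Z,(v-K[1,2])/K[1,1]*Z,Z],-1)@T[:3,:3].T+T[:3,3]
    P[Z==0]=np.nan;return P
def save(n,im): cv2.imwrite(f"pics/{n}.png",im[...,::-1])
E
python3 - <<'E'
from h import *
import pickle
d={}
for n in("top","scene"):
    c=arm.capture(n);d[n]=c;save(n,c["color"]);print(n,c["world_from_camera"].round(3).tolist(),c["intrinsics"].round(1).tolist())
pickle.dump(d,open("c0.pkl","wb"));print(arm.grasp_offset,arm.observe())
E
```

```text
pics
top [[0.0, -0.99, 0.142, 0.42], [-1.0, -0.001, -0.003, -0.198], [0.003, -0.142, -0.99, 1.486], [0.0, 0.0, 0.0, 1.0]] [[428.4, 0.0, 324.3], [0.0, 428.4, 196.0], [0.0, 0.0, 1.0]]
scene [[-0.885, -0.215, 0.413, -0.14], [-0.465, 0.401, -0.789, 1.221], [0.004, -0.89, -0.455, 0.905], [0.0, 0.0, 0.0, 1.0]] [[457.9, 0.0, 308.3], [0.0, 457.9, 200.5], [0.0, 0.0, 1.0]]
0.0187 {'time_s': 0.1, 'q': array([-1.36260837e+00,  3.51160658e-01,  1.65237477e+00,  3.38280680e-06,
        1.13910222e+00, -8.46060657e-02]), 'joint_velocities': array([ 1.43583988e-03, -1.43037960e-03, -1.70950405e-03,  7.02941587e-04,
       -8.49933025e-05,  7.13037131e-04]), 'joint_torque': array([ 5.60276803e-04, -5.06834865e+01, -2.91876000e+01, -4.75244974e-05,
        2.66710522e-03, -1.58357005e-05]), 'eef_pos': array([ 0.15870441, -0.52628626,  0.23081856]), 'eef_rot': array([[ 2.88626988e-01, -9.57441599e-01, -2.12980519e-04],
       [-9.57441057e-01, -2.88627052e-01,  1.02306278e-03],
       [-1.04099480e-03, -9.13672346e-05, -9.99999454e-01]]), 'contact_force': array([ 0.04266883, -0.23934413, -0.78156054]), 'ft_torque': array([ 0.00184042,  0.03008629, -0.0288727 ]), 'opening': 1.0044909737502865}
```

View pics/top.png

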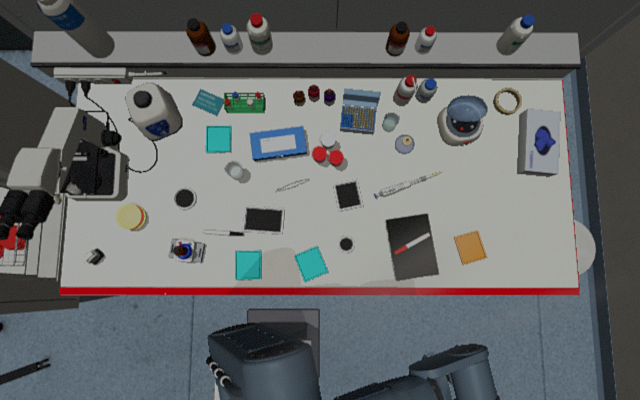

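View pics/scene.png

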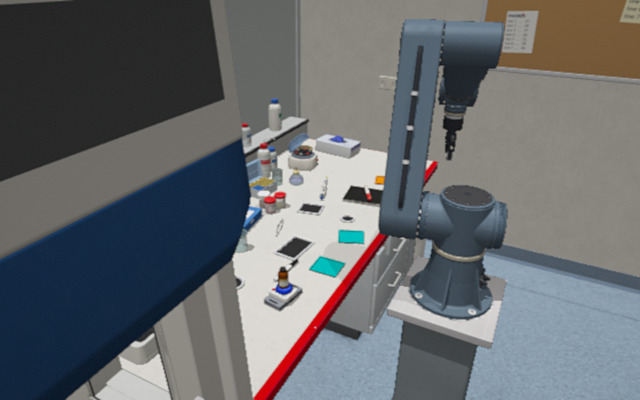

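Candidates in the top picture:
- Pile: (187,250).
- Small round tray: (346,244). Large round tray: (185,198). The yellow dish at (131,217) is not a tray.
- Timer tray: dark with white rim at (347,194). The turquoise and orange squares at (219,139), (248,264), (311,263) and (470,248) are decoys.
- Case tray: (264,219). The notebook at (412,246) is not a tray.
- Pen: (222,233). Beaker: (234,171).

Run:
```python
from h import *
import pickle
d=pickle.load(open("c0.pkl","rb"));c=d["top"];im=c["color"]
g=im.max(2)
for n,(u,v,r) in dict(bt=(346,244,12),ft=(185,198,15),tt=(347,194,20),ct=(264,219,26)).items():
    m=np.zeros(g.shape,np.uint8);m[v-r:v+r,u-r:u+r]=(g[v-r:v+r,u-r:u+r]<90)*255
    cs,_=cv2.findContours(m,cv2.RETR_EXTERNAL,cv2.CHAIN_APPROX_NONE)
    k=max(cs,key=cv2.contourArea)[:,0]
    W=np.array([onplane(c,a,b,0.004)[:2] for a,b in k],np.float32)
    R=cv2.minAreaRect(W*1000);print(n,np.round(R[0],1),np.round(R[1],1),round(R[2],1),"box",cv2.boxPoints(R).round().tolist())
for n,(u,v,z) in dict(pile=(187,250,.05),pen0=(204,233,.008),pen1=(241,234,.008),beaker=(234,171,.035)).items(): print(n,onplane(c,u,v,z).round(3))
P=cloud(c);m=(P[...,2]>.01)
crop=im[160:290,140:380];save("crop1",cv2.resize(crop,None,fx=3.3,fy=3.3,interpolation=cv2.INTER_CUBIC))
s=P[235:265,165:210];q=s[s[...,2]>.008];print(len(q),q.min(0),q.max(0))
for lo,hi in((.008,.026),(.027,.04),(.042,.055),(.058,.09),(.09,.13)):
    k=q[(q[:,2]>lo)&(q[:,2]<hi)]
    if len(k)>3: print(lo,hi,len(k),k.min(0).round(3),k.max(0).round(3),cv2.minAreaRect((k[:,:2]*1000).astype(np.float32)))
```

```text
bt [ 467.6 -277. ] [39.7 40.1] 26.4 box [[441.0, -268.0], [459.0, -304.0], [494.0, -286.0], [476.0, -250.0]]
ft [626.  285.9] [61.3 60.4] 71.6 box [[588.0, 266.0], [645.0, 247.0], [664.0, 305.0], [607.0, 324.0]]
tt [ 637.7 -284.1] [83.  71.4] 11.5 box [[590.0, -257.0], [604.0, -327.0], [686.0, -311.0], [671.0, -241.0]]
ct [550.8   9.2] [121.6  74.4] 85.9 box [[509.0, -49.0], [584.0, -54.0], [592.0, 67.0], [518.0, 73.0]]
pile [0.445 0.253 0.05 ]
pen0 [0.504 0.211 0.008]
pen1 [0.5   0.083 0.008]
beaker [0.715 0.108 0.035]
681 [0.39818333 0.20763491 0.00805225] [0.48970061 0.33113165 0.12173573]
0.008 0.026 264 [0.398 0.208 0.008] [0.49  0.331 0.026] ((445.7006530761719, 268.126708984375), (84.28640747070312, 123.54148864746094), 5.484600067138672)
0.027 0.04 181 [0.408 0.231 0.027] [0.482 0.301 0.04 ] ((445.3548278808594, 266.3892517089844), (66.42032623291016, 71.60909271240234), 83.38519287109375)
0.042 0.055 89 [0.418 0.236 0.042] [0.478 0.287 0.055] ((446.51275634765625, 262.171142578125), (45.33675003051758, 56.96715545654297), 81.3214111328125)
0.058 0.09 34 [0.428 0.251 0.059] [0.461 0.268 0.087] ((443.6566162109375, 258.8656921386719), (15.50427532196045, 32.799869537353516), 84.15821075439453)
0.09 0.13 90 [0.431 0.251 0.09 ] [0.46  0.285 0.122] ((445.5835876464844, 267.8931579589844), (28.853891372680664, 33.201263427734375), 0.1092660203576088)
```

View pics/crop1.png

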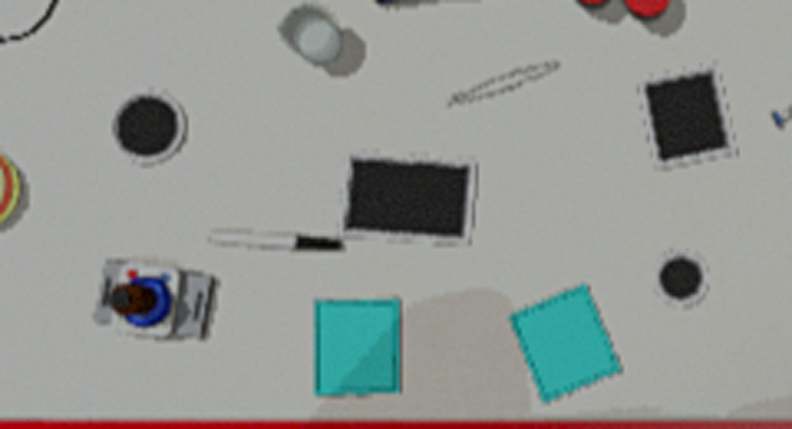

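The crop confirms the choice. The pile is at (145,300), with brown bottle, blue filter, white timer and grey case. All four trays are white-rimmed with a dark floor, the pen is at (275,240) and the beaker at (315,40). Next I move over the pile.

```bash
cat >> h.py <<'E'
def go(x,y,z,yaw_deg):
    """deltas (mm, rad) in the tool's axes to reach a tool-down pose"""
    from scipy.spatial.transform import Rotation as Ro
    s=arm.observe();R=s["eef_rot"];p=s["eef_pos"]
    a=np.deg2rad(yaw_deg);c_,s_=np.cos(a),np.sin(a)
    G=np.array([[c_,s_,0],[s_,-c_,0],[0,0,-1.]])
    d=R.T@(np.array([x,y,z])-p)*1000
    print("go",d.round(1).tolist(),Ro.from_matrix(R.T@G).as_rotvec().round(3).tolist(),"t",round(s["time_s"],2),"norm",round(float(np.linalg.norm(d))))
def fish(c,P_tool):
    """pixel of a point in tool coordinates"""
    H=np.linalg.inv(c["hand_eye"]);q=(H@np.append(P_tool,1))[:3];K=c["intrinsics"]
    th=np.arctan2(np.hypot(q[0],q[1]),q[2]);ph=np.arctan2(q[1],q[0])
    return K[0,2]+K[0,0]*th*np.cos(ph),K[1,2]+K[1,1]*th*np.sin(ph)
def wcloud(c,s):
    """world points per pixel, and ray origin/directions"""
    K=c["intrinsics"];Z=c["range_z"];v,u=np.mgrid[:Z.shape[0],:Z.shape[1]]
    x=(u-K[0,2])/K[0,0];y=(v-K[1,2])/K[1,1];th=np.hypot(x,y)+1e-9
    D=np.stack([np.sin(th)*x/th,np.sin(th)*y/th,np.cos(th)],-1)
    T=np.eye(4);T[:3,:3]=s["eef_rot"];T[:3,3]=s["eef_pos"];H=c["hand_eye"];W=T@H
    with np.errstate(all="ignore"): Q=D*(Z/D[...,2])[...,None]
    Q[(Z==0)]=np.nan
    return Q@W[:3,:3].T+W[:3,3], W[:3,3], D@W[:3,:3].T, Q@H[:3,:3].T+H[:3,3]
def plane(o,D,z): return o+D*((z-o[2])/D[...,2])[...,None]
def wshot():
    s=arm.observe();return arm.capture("wrist"),s
E
python3 -c "
from h import *
go(.43,.262,.26,5)"
```

```text
go [-676.5, -487.3, -28.4] [-0.001, 0.001, -1.365] t 0.1 norm 834
```

Request:
{"name": "drive_tool", "arguments": {"motion": [{"grip":85,"delta_pos":[-85,-61,-28],"twist":[0,0,-0.17]},{"grip":85,"delta_pos":[-676,-487,-28],"twist":[0,0,-1.365]},{"grip":85,"delta_pos":[-676,-487,-28],"twist":[0,0,-1.365]},{"grip":85,"delta_pos":[-676,-487,-28],"twist":[0,0,-1.365]},{"grip":85,"delta_pos":[-676,-487,-28],"twist":[0,0,-1.365]},{"grip":85,"delta_pos":[-676,-487,-28],"twist":[0,0,-1.365]},{"grip":85,"delta_pos":[-676,-487,-28],"twist":[0,0,-1.365]},{"grip":85,"delta_pos":[-676,-487,-28],"twist":[0,0,-1.365]},{"grip":85,"delta_pos":[-676,-487,-28],"twist":[0,0,-1.365]},{"grip":85,"delta_pos":[-676,-487,-28],"twist":[0,0,-1.365]},{"grip":85,"delta_pos":[-676,-487,-28],"twist":[0,0,-1.365]},{"grip":85,"delta_pos":[-676,-487,-28],"twist":[0,0,-1.365]},{"grip":85,"delta_pos":[-676,-487,-28],"twist":[0,0,-1.365]},{"grip":85,"delta_pos":[-676,-487,-28],"twist":[0,0,-1.365]},{"grip":85,"delta_pos":[-676,-487,-28],"twist":[0,0,-1.365]},{"grip":85,"delta_pos":[-676,-487,-28],"twist":[0,0,-1.365]},{"grip":85,"delta_pos":[-676,-487,-28],"twist":[0,0,-1.365]},{"grip":85,"delta_pos":[-676,-487,-28],"twist":[0,0,-1.365]}]}}

```text
time_s: 2.35
eef_pos: [0.4299, 0.2606, 0.2595]
eef_rot: [[0.996, 0.086, 0.0], [0.086, -0.996, 0.0], [0.0, -0.0, -1.0]]
contact_force: [0.2, -0.6, 0.3]
opening: 0.993
```

Run:
```python
from h import *
import pickle
c,s=wshot();pickle.dump((c,s),open("w1.pkl","wb"));save("w1",c["color"])
print(c["hand_eye"].round(3).tolist(),c["intrinsics"].round(1).tolist(),s["eef_pos"],s["eef_rot"].round(4).tolist(),s["time_s"])
P,o,D,Q=wcloud(c,s)
q=Q[(abs(Q[...,0])<.065)&(abs(Q[...,1])<.02)&(Q[...,2]<.01)&(Q[...,2]>-.06)]
print("finger pts",len(q), q.min(0) if len(q) else 0,q.max(0) if len(q) else 0)
k=P[(abs(P[...,0]-.446)<.09)&(abs(P[...,1]-.264)<.09)&(Q[...,2]>.03)]
for lo,hi in((.012,.0225),(.028,.037),(.042,.053),(.058,.09),(.105,.125)):
    m=k[(k[:,2]>lo)&(k[:,2]<hi)]
    if len(m)>3: r=cv2.minAreaRect((m[:,:2]*1000).astype(np.float32));print(lo,len(m),np.median(m[:,2]).round(4),m.min(0).round(3),m.max(0).round(3),np.round(r[0],1),np.round(r[1],1),round(r[2],1))
```

```text
[[1.0, 0.0, 0.001, -0.001], [-0.0, 0.945, 0.328, -0.084], [-0.0, -0.328, 0.945, -0.143], [0.0, 0.0, 0.0, 1.0]] [[309.7, 0.0, 317.8], [0.0, 309.7, 200.9], [0.0, 0.0, 1.0]] [0.42991803 0.26058341 0.25952908] [[0.9963, 0.086, 0.0003], [0.086, -0.9963, 0.0001], [0.0003, -0.0001, -1.0]] 2.35
finger pts 5114 [-0.06489668 -0.01456878 -0.05999549] [ 0.06485556  0.01256344 -0.01204682]
0.012 1974 0.018 [0.407 0.174 0.012] [0.516 0.327 0.022] [467.9 250.4] [139.9 114. ] 81.7
0.028 1256 0.0341 [0.407 0.236 0.028] [0.483 0.303 0.037] [445.  269.5] [62.2 72.6] 83.3
0.042 605 0.0461 [0.416 0.245 0.042] [0.468 0.293 0.053] [440.1 271.8] [52.5 42.8] 22.2
0.058 133 0.0766 [0.427 0.267 0.058] [0.458 0.286 0.09 ] [440.5 278.7] [32.3 13.3] 17.8
0.105 365 0.1132 [0.434 0.26  0.105] [0.454 0.28  0.115] [443.6 269.8] [19.5 20. ] 5.2
```

View pics/w1.png

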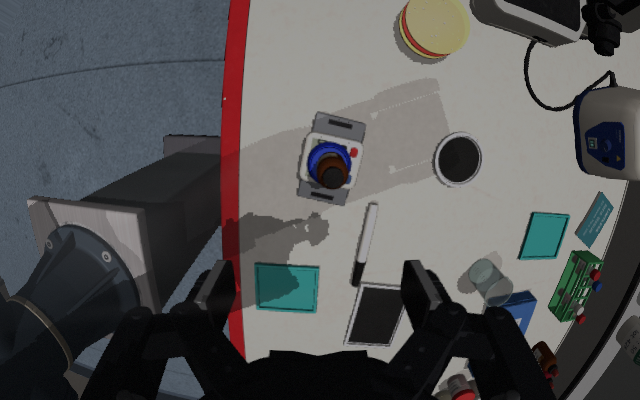

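The picture shows the pile at (332,160) with the bottle cap at (335,177). The large round tray is at (458,160), the pen at (365,240) and the case tray at (375,315). The open fingertips are at (215,290) and (418,290). I'll rectify a close crop onto the timer plane to get its orientation.

```bash
cat >> h.py <<'E'
def ortho(c,s,cx,cy,z,half=.09,n=540):
    """rectified picture of the plane z: column = world x, row = -world y"""
    g=np.linspace(-half,half,n).astype(np.float64);X,Y=np.meshgrid(cx+g,cy-g)
    W=np.eye(4);W[:3,:3]=s["eef_rot"];W[:3,3]=s["eef_pos"];W=np.linalg.inv(W@c["hand_eye"])
    q=np.stack([X,Y,np.full_like(X,z)],-1)@W[:3,:3].T+W[:3,3];K=c["intrinsics"]
    r=np.hypot(q[...,0],q[...,1]);th=np.arctan2(r,q[...,2])
    return cv2.remap(c["color"],(K[0,2]+K[0,0]*th*q[...,0]/r).astype(np.float32),(K[1,2]+K[1,1]*th*q[...,1]/r).astype(np.float32),cv2.INTER_LINEAR)
E
python3 - <<'E'
from h import *
import pickle
c,s=pickle.load(open("w1.pkl","rb"))
save("o1",ortho(c,s,.445,.265,.034))
E
```

```text
(no output)
```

View pics/o1.png

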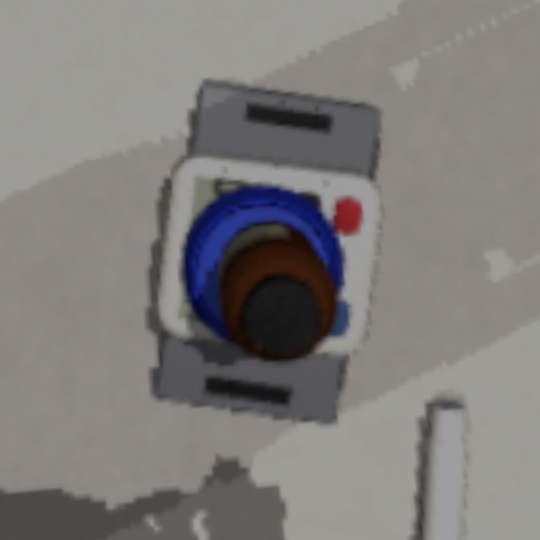

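Measured directly, the timer's 72 mm runs along world x (-6.7°), so it overhangs the case. Its 62 mm therefore lies along the case's length, which disagrees with the text, and I'll check again when it is bare. First the bottle, with its axis at (0.4436, 0.2698).

```bash
python3 -c "
from h import *
go(.4436,.2698,.15,5);go(.4436,.2698,.064,5)"
```

```text
go [14.3, -7.9, 109.5] [-0.0, -0.0, -0.001] t 2.4 norm 111
go [14.3, -7.9, 195.5] [-0.0, -0.0, -0.001] t 2.4 norm 196
```

Request:
{"name": "drive_tool", "arguments": {"motion": [{"grip":85,"delta_pos":[14,-8,50],"twist":[0,0,0]},{"grip":85,"delta_pos":[14,-8,90],"twist":[0,0,0]},{"grip":85,"delta_pos":[14,-8,120],"twist":[0,0,0]},{"grip":85,"delta_pos":[14,-8,150],"twist":[0,0,0]},{"grip":80,"delta_pos":[14,-8,175],"twist":[0,0,0]},{"grip":70,"delta_pos":[14,-8,190],"twist":[0,0,0]},{"grip":60,"delta_pos":[14,-8,195],"twist":[0,0,0]},{"grip":50,"delta_pos":[14,-8,195],"twist":[0,0,0]},{"grip":42,"delta_pos":[14,-8,195],"twist":[0,0,0]},{"grip":36,"delta_pos":[14,-8,195],"twist":[0,0,0]},{"grip":30,"delta_pos":[14,-8,195],"twist":[0,0,0]},{"grip":25,"delta_pos":[14,-8,195],"twist":[0,0,0]},{"grip":25,"delta_pos":[14,-8,195],"twist":[0,0,0]},{"grip":25,"delta_pos":[14,-8,195],"twist":[0,0,0]},{"grip":25,"delta_pos":[14,-8,195],"twist":[0,0,0]}], "newtons": 25}}

```text
time_s: 4.28
eef_pos: [0.4434, 0.2706, 0.0649]
eef_rot: [[0.996, 0.087, 0.001], [0.087, -0.996, 0.0], [0.001, -0.0, -1.0]]
contact_force: [-1.5, -0.5, 6.7]
opening: 0.371
```

Run:
```python
from h import *
c,s=wshot();P,o,D,Q=wcloud(c,s)
q=Q[(abs(Q[...,0])<.04)&(abs(Q[...,0])>.018)&(abs(Q[...,1])<.014)&(Q[...,2]<.02)&(Q[...,2]>-.05)]
print("tips",q[:,2].max(),q.min(0),q.max(0))
save("w2",c["color"][150:400,170:470])
go(.4436,.2698,.16,5)
```

```text
tips 0.019998899780826807 [-0.03987965 -0.01386753 -0.04999905] [0.03996287 0.01175795 0.0199989 ]
go [0.2, 0.7, -95.1] [-0.0, -0.001, -0.0] t 4.33 norm 95
```

View pics/w2.png

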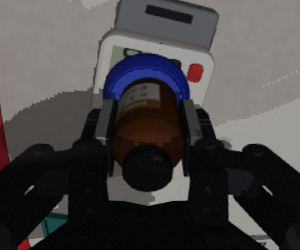

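The bottle is held upright, with the pads on its body at (150,120), the blue filter below and the gripper level. Now I lift and carry it.

Request:
{"name": "drive_tool", "arguments": {"motion": [{"grip":25,"delta_pos":[0,0,-6],"twist":[0,0,0]},{"grip":25,"delta_pos":[0,0,-20],"twist":[0,0,0]},{"grip":25,"delta_pos":[0,0,-45],"twist":[0,0,0]},{"grip":25,"delta_pos":[0,0,-70],"twist":[0,0,0]},{"grip":25,"delta_pos":[0,0,-88],"twist":[0,0,0]},{"grip":25,"delta_pos":[0,0,-95],"twist":[0,0,0]},{"grip":25,"delta_pos":[0,0,-95],"twist":[0,0,0]}]}}

```text
time_s: 5.2
eef_pos: [0.4432, 0.2704, 0.1596]
eef_rot: [[0.996, 0.087, 0.001], [0.087, -0.996, 0.0], [0.001, -0.0, -1.0]]
contact_force: [-0.8, -0.8, -1.4]
opening: 0.375
```

Run:
```python
from h import *
c,s=wshot();P,o,D,Q=wcloud(c,s)
q=Q[(abs(Q[...,0])<.008)&(abs(Q[...,1])<.012)&(Q[...,2]<0.0)]
z=q[:,2].min();k=q[q[:,2]<z+.004];print("cap top tool z",z,k.mean(0))
r=c["color"]
go(.4676,-.267,.16,5)
```

```text
cap top tool z -0.09372591296092522 [ 8.95569164e-05 -1.06637887e-02 -9.13716642e-02]
go [-22.2, 537.4, -0.9] [0.0, 0.0, -0.0] t 5.25 norm 538
```

Request:
{"name": "drive_tool", "arguments": {"motion": [{"grip":25,"delta_pos":[-1,15,0],"twist":[0,0,0]},{"grip":25,"delta_pos":[-3,50,0],"twist":[0,0,0]},{"grip":25,"delta_pos":[-5,100,0],"twist":[0,0,0]},{"grip":25,"delta_pos":[-7,155,0],"twist":[0,0,0]},{"grip":25,"delta_pos":[-9,210,0],"twist":[0,0,0]},{"grip":25,"delta_pos":[-11,265,0],"twist":[0,0,0]},{"grip":25,"delta_pos":[-13,320,0],"twist":[0,0,0]},{"grip":25,"delta_pos":[-15,375,0],"twist":[0,0,0]},{"grip":25,"delta_pos":[-17,430,0],"twist":[0,0,0]},{"grip":25,"delta_pos":[-19,480,0],"twist":[0,0,0]},{"grip":25,"delta_pos":[-21,515,0],"twist":[0,0,0]},{"grip":25,"delta_pos":[-22,532,0],"twist":[0,0,0]},{"grip":25,"delta_pos":[-22,537,0],"twist":[0,0,0]},{"grip":25,"delta_pos":[-22,537,0],"twist":[0,0,0]}]}}

```text
time_s: 7.0
eef_pos: [0.4678, -0.2658, 0.1591]
eef_rot: [[0.996, 0.087, -0.0], [0.087, -0.996, 0.0], [-0.0, -0.0, -1.0]]
contact_force: [-0.6, -0.7, -0.9]
opening: 0.376
```

```bash
cat >> h.py <<'E'
def tray(c,s,cx,cy,half=.08,thr=75,z=.004):
    """dark floor of a tray, from the wrist picture (mm, deg)"""
    n=int(half*6000);o=ortho(c,s,cx,cy,z,half,n);g=cv2.GaussianBlur(o,(5,5),0).max(2)
    m=(g<thr).astype(np.uint8);cs,_=cv2.findContours(m,cv2.RETR_EXTERNAL,cv2.CHAIN_APPROX_NONE)
    for k in cs:
        if cv2.contourArea(k)<6000: continue
        r=cv2.minAreaRect(k);e=cv2.fitEllipse(k);f=lambda p:(round(cx*1e3+(p[0]-n/2)/3,1),round(cy*1e3-(p[1]-n/2)/3,1))
        print("tray",f(r[0]),np.round(np.array(r[1])/3,1),"width dir deg",round(-r[2],1),"ellipse",f(e[0]),np.round(np.array(e[1])/3,1),"minmax",np.round(k[:,0].min(0)),k[:,0].max(0))
    return o
E
python3 - <<'E'
from h import *
import pickle
c,s=wshot();pickle.dump((c,s),open("w3.pkl","wb"));print(s["eef_pos"])
o=tray(c,s,.4676,-.277,.06);tray(c,s,.6377,-.284,.08)
w=c["color"][100:400,120:520]
a=np.zeros((400,760,3),np.uint8);a[:300,:400]=w;a[:360,400:]=cv2.resize(o,(360,360));save("w3",a)
P,o,D,Q=wcloud(c,s)
for v in range(200,340,10): print(v,Q[v,318].round(3),end=" ")
E
```

```text
[ 0.46776679 -0.26579218  0.15911884]
tray (474.1, -324.7) [24. 59.] width dir deg -90.0 ellipse (472.7, -327.2) [24.9 60.1] minmax [111 287] [288 359]
tray (468.0, -277.7) [43.8 43.8] width dir deg -68.2 ellipse (468.0, -277.8) [43.6 43.7] minmax [116 116] [247 248]
tray (638.2, -284.3) [73.6 83.5] width dir deg -78.3 ellipse (638.3, -284.3) [85.2 98.4] minmax [ 99 109] [384 372]
200 [-0.     0.018  0.155] 210 [-0.     0.029  0.155] 220 [-0.     0.038  0.15 ] 230 [-0.    -0.014  0.012] 240 [-0.    -0.014 -0.002] 250 [-0.    -0.015 -0.013] 260 [-0.    -0.014 -0.022] 270 [-0.    -0.015 -0.031] 280 [-0.    -0.012 -0.035] 290 [-0.    -0.008 -0.037] 300 [-0.    -0.01  -0.045] 310 [-0.    -0.007 -0.048] 320 [-0.    -0.001 -0.047] 330 [-0.     0.003 -0.049]
```

View pics/w3.png

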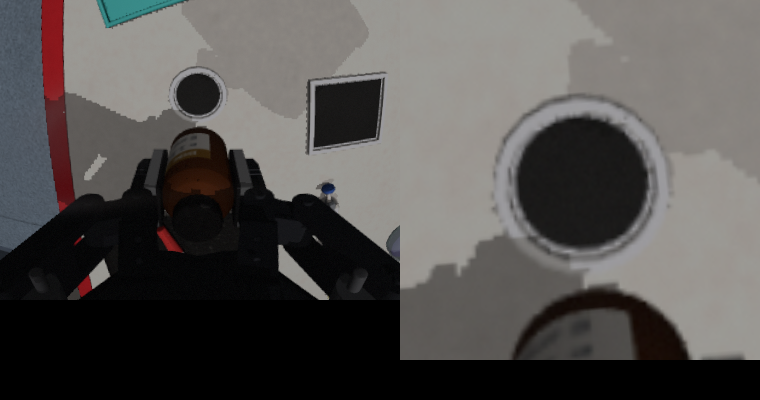

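The bottle hangs upright in the jaws, with the small round tray just ahead at (198,95) and the timer tray at (345,110). Tray centres are (468,-277.8) and (638.2,-284.3) mm.

```bash
python3 -c "
from h import *
go(.468,-.2768,.0205,5)"
```

```text
go [-0.8, 11.3, 138.7] [-0.0, 0.0, 0.0] t 7.05 norm 139
```

Request:
{"name": "drive_tool", "arguments": {"motion": [{"grip":25,"delta_pos":[-1,8,20],"twist":[0,0,0]},{"grip":25,"delta_pos":[-1,11,50],"twist":[0,0,0]},{"grip":25,"delta_pos":[-1,11,80],"twist":[0,0,0]},{"grip":25,"delta_pos":[-1,11,105],"twist":[0,0,0]},{"grip":25,"delta_pos":[-1,11,122],"twist":[0,0,0]},{"grip":25,"delta_pos":[-1,11,131],"twist":[0,0,0]},{"grip":25,"delta_pos":[-1,11,135],"twist":[0,0,0]},{"grip":25,"delta_pos":[-1,11,137],"twist":[0,0,0]},{"grip":25,"delta_pos":[-1,11,138],"twist":[0,0,0]},{"grip":25,"delta_pos":[-1,11,138],"twist":[0,0,0]}]}}

```text
time_s: 8.3
eef_pos: [0.468, -0.2776, 0.0216]
eef_rot: [[0.996, 0.087, 0.0], [0.087, -0.996, -0.0], [0.0, 0.0, -1.0]]
contact_force: [0.6, -0.2, -0.4]
opening: 0.373
```

```bash
python3 -c "
from h import *
go(.468,-.2768,.0195,5)"
```

```text
go [0.1, -0.8, 2.1] [0.0, -0.0, -0.0] t 8.3 norm 2
```

Inch down until contact shows.

Request:
{"name": "drive_tool", "arguments": {"motion": [{"grip":25,"delta_pos":[0,0,0.7],"twist":[0,0,0]},{"grip":25,"delta_pos":[0,0,1.3],"twist":[0,0,0]},{"grip":25,"delta_pos":[0,0,1.3],"twist":[0,0,0]}]}}

```text
time_s: 8.68
eef_pos: [0.468, -0.2777, 0.0204]
eef_rot: [[0.996, 0.087, 0.0], [0.087, -0.996, -0.0], [0.0, 0.0, -1.0]]
contact_force: [-1.2, 0.3, 6.2]
opening: 0.372
```

Request:
{"name": "drive_tool", "arguments": {"motion": [{"grip":33,"delta_pos":[0,0,-0.4],"twist":[0,0,0]},{"grip":38,"delta_pos":[0,0,-0.5],"twist":[0,0,0]},{"grip":48,"delta_pos":[0,0,-0.5],"twist":[0,0,0]},{"grip":60,"delta_pos":[0,0,-0.5],"twist":[0,0,0]},{"grip":75,"delta_pos":[0,0,-0.5],"twist":[0,0,0]},{"grip":80,"delta_pos":[0,0,-1],"twist":[0,0,0]},{"grip":85,"delta_pos":[0,0,-20],"twist":[0,0,0]},{"grip":85,"delta_pos":[0,0,-60],"twist":[0,0,0]},{"grip":85,"delta_pos":[0,0,-110],"twist":[0,0,0]},{"grip":85,"delta_pos":[0,30,-150],"twist":[0,0,0]},{"grip":85,"delta_pos":[0,40,-170],"twist":[0,0,0]},{"grip":85,"delta_pos":[0,40,-170],"twist":[0,0,0]}]}}

```text
time_s: 10.18
eef_pos: [0.4718, -0.3182, 0.1923]
eef_rot: [[0.996, 0.086, 0.003], [0.086, -0.996, -0.002], [0.003, 0.003, -1.0]]
contact_force: [-0.4, 0.1, 0.5]
opening: 0.997
```

Run:
```python
from h import *
c=arm.capture("top");P=cloud(c);s=P[225:260,330:362];k=s[s[...,2]>.055];print("bottle",k.mean(0).round(3),k.max(0).round(3))
c,s=wshot();P,o,D,Q=wcloud(c,s)
k=P[(abs(P[...,0]-.468)<.03)&(abs(P[...,1]+.277)<.03)&(P[...,2]>.06)&(P[...,2]<.08)];print(len(k),k.mean(0) if len(k) else 0)
go(.43,.25,.19,83.3);go(.43,.25,.19,-96.7)
print(s["q"])
```

```text
bottle [ 0.453 -0.254  0.501] [ 0.498 -0.214  0.567]
437 [ 0.4674103  -0.2783213   0.06863062]
go [8.4, -568.2, 0.0] [-0.001, -0.0, -1.367] t 10.28 norm 568
go [8.4, -568.2, 0.0] [-0.0, 0.001, 1.775] t 10.28 norm 568
[-6.74526731e-01  4.27161252e-01  1.64642672e+00  9.83671348e-05
  1.06691148e+00 -7.61210972e-01]
```

The bottle stands in its tray with its top at 68.6 mm. Next the filter.

```bash
python3 -c "
from h import *
go(.44,.255,.2,5)"
```

```text
go [18.8, -572.3, -10.0] [-0.001, 0.0, -0.0] t 10.28 norm 573
```

Request:
{"name": "drive_tool", "arguments": {"motion": [{"grip":85,"delta_pos":[1,-25,-8],"twist":[0,0,0]},{"grip":85,"delta_pos":[19,-572,-8],"twist":[0,0,0]},{"grip":85,"delta_pos":[19,-572,-8],"twist":[0,0,0]},{"grip":85,"delta_pos":[19,-572,-8],"twist":[0,0,0]},{"grip":85,"delta_pos":[19,-572,-8],"twist":[0,0,0]},{"grip":85,"delta_pos":[19,-572,-8],"twist":[0,0,0]},{"grip":85,"delta_pos":[19,-572,-8],"twist":[0,0,0]},{"grip":85,"delta_pos":[19,-572,-8],"twist":[0,0,0]},{"grip":85,"delta_pos":[19,-572,-8],"twist":[0,0,0]},{"grip":85,"delta_pos":[19,-572,-8],"twist":[0,0,0]},{"grip":85,"delta_pos":[19,-572,-8],"twist":[0,0,0]},{"grip":85,"delta_pos":[19,-572,-8],"twist":[0,0,0]},{"grip":85,"delta_pos":[19,-572,-8],"twist":[0,0,0]}]}}

```text
time_s: 11.9
eef_pos: [0.4403, 0.2533, 0.1979]
eef_rot: [[0.996, 0.086, -0.001], [0.086, -0.996, -0.0], [-0.001, 0.0, -1.0]]
contact_force: [-0.2, 0.6, 0.3]
opening: 0.995
```

```bash
cat > pile.py <<'E'
from h import *
import sys
c,s=wshot();P,o,D,Q=wcloud(c,s);print(s["eef_pos"].round(4))
cx,cy=.444,.268
def fit(mask_fn,z,name):
    n=540;o=ortho(c,s,cx,cy,z);m=mask_fn(cv2.cvtColor(o,cv2.COLOR_RGB2HSV).astype(int)).astype(np.uint8)
    k=max(cv2.findContours(m,cv2.RETR_EXTERNAL,cv2.CHAIN_APPROX_NONE)[0],key=cv2.contourArea)
    r=cv2.minAreaRect(k);f=lambda p:(round(cx*1e3+(p[0]-n/2)/3,1),round(cy*1e3-(p[1]-n/2)/3,1))
    e=cv2.minEnclosingCircle(k);print(name,f(r[0]),np.round(np.array(r[1])/3,1),"dir",-round(r[2],1),"circ",f(e[0]),round(e[1]*2/3,1));return o
o=fit(lambda h:(h[...,0]>105)&(h[...,0]<130)&(h[...,1]>130)&(h[...,2]>40),.048,"blue")
k=P[(abs(P[...,0]-cx)<.075)&(abs(P[...,1]-cy)<.075)&(Q[...,2]>.03)]
for lo,hi in((.014,.022),(.031,.037),(.044,.053)):
    m=k[(k[:,2]>lo)&(k[:,2]<hi)]
    if len(m)>3: r=cv2.minAreaRect((m[:,:2]*1000).astype(np.float32));print(lo,len(m),np.median(m[:,2]).round(4),m.min(0).round(3),m.max(0).round(3),np.round(r[0],1),np.round(r[1],1),round(r[2],1))
save(sys.argv[1],o)
E
python3 pile.py o2
```

```text
[0.4403 0.2533 0.1979]
blue (441.9, 269.2) [51.8 50.2] dir -84.8 circ (445.0, 268.3) 57.7
0.014 2522 0.0181 [0.406 0.193 0.014] [0.514 0.326 0.022] [467.4 260. ] [120.1 110.7] 81.5
0.031 1796 0.0341 [0.408 0.236 0.031] [0.483 0.303 0.037] [444.9 269.1] [62.7 72.9] 83.3
0.044 1948 0.0461 [0.417 0.244 0.044] [0.467 0.292 0.05 ] [441.8 267.6] [49.3 48.3] 3.6
```

View pics/o2.png

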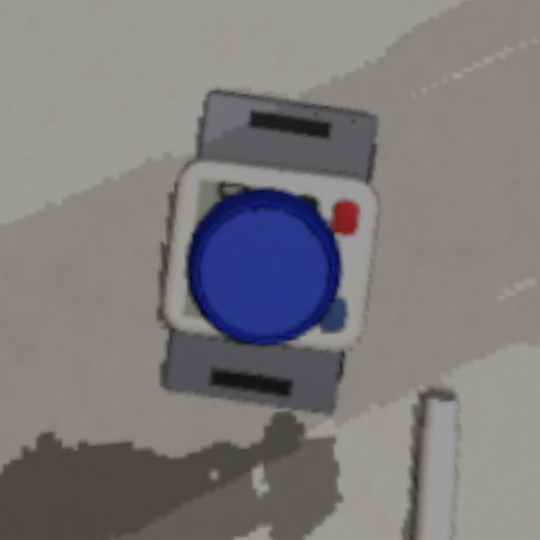

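The picture shows the filter bare at (264,266), the timer's long side left to right (red and blue keys at (345,218) and (333,315)) and the case ends above and below. Before grasping I measure how far back the fingertips stand at about 55 mm opening.

Request:
{"name": "drive_tool", "arguments": {"motion": [{"grip":55,"delta_pos":[0,0,0],"twist":[0,0,0]},{"grip":55,"delta_pos":[0,0,0],"twist":[0,0,0]},{"grip":55,"delta_pos":[0,0,0],"twist":[0,0,0]},{"grip":55,"delta_pos":[0,0,0],"twist":[0,0,0]}]}}

```text
time_s: 12.45
eef_pos: [0.4406, 0.2541, 0.198]
eef_rot: [[0.996, 0.087, -0.0], [0.087, -0.996, 0.0], [-0.0, -0.0, -1.0]]
contact_force: [0.5, 0.5, 0.3]
opening: 0.646
```

Run:
```python
from h import *
c,s=wshot();P,o,D,Q=wcloud(c,s);print(s["opening"]*85)
q=Q[(abs(Q[...,0])<.06)&(abs(Q[...,1])<.016)&(Q[...,2]<.02)&(Q[...,2]>-.06)]
for sg in(-1,1):
    k=q[q[:,0]*sg>0];t=k[k[:,2]>k[:,2].max()-.006];print(k[:,2].max(),np.sort(k[:,2])[-20:].round(4),t.min(0).round(4),t.max(0).round(4))
go(.442,.2683,.0325,5)
```

```text
54.937032363116124
-0.0032373082622522698 [-0.0053 -0.0053 -0.0052 -0.0049 -0.0049 -0.0049 -0.0049 -0.0049 -0.0048
 -0.0048 -0.0047 -0.0046 -0.0042 -0.0042 -0.0042 -0.0041 -0.004  -0.0038
 -0.0033 -0.0032] [-0.0347 -0.0105 -0.0092] [-0.0276  0.0099 -0.0032]
-0.0028990985163254435 [-0.0057 -0.0057 -0.0056 -0.0056 -0.0056 -0.0052 -0.0052 -0.0051 -0.0049
 -0.0049 -0.0049 -0.0048 -0.0048 -0.0048 -0.0047 -0.0046 -0.0044 -0.0042
 -0.0037 -0.0029] [ 0.0267 -0.0106 -0.0089] [ 0.0338  0.0096 -0.0029]
go [2.7, -14.0, 165.5] [0.0, 0.0, -0.0] t 12.5 norm 166
```

Request:
{"name": "drive_tool", "arguments": {"motion": [{"grip":80,"delta_pos":[3,-14,30],"twist":[0,0,0]},{"grip":80,"delta_pos":[3,-14,75],"twist":[0,0,0]},{"grip":80,"delta_pos":[3,-14,115],"twist":[0,0,0]},{"grip":80,"delta_pos":[3,-14,145],"twist":[0,0,0]},{"grip":80,"delta_pos":[3,-14,158],"twist":[0,0,0]},{"grip":75,"delta_pos":[3,-14,162],"twist":[0,0,0]},{"grip":66,"delta_pos":[3,-14,162],"twist":[0,0,0]},{"grip":60,"delta_pos":[3,-14,162],"twist":[0,0,0]},{"grip":57,"delta_pos":[3,-14,162],"twist":[0,0,0]},{"grip":54,"delta_pos":[3,-14,162],"twist":[0,0,0]},{"grip":50,"delta_pos":[3,-14,162],"twist":[0,0,0]},{"grip":48,"delta_pos":[3,-14,162],"twist":[0,0,0]},{"grip":48,"delta_pos":[3,-14,162],"twist":[0,0,0]}], "newtons": 25}}

```text
time_s: 14.12
eef_pos: [0.4425, 0.2684, 0.0366]
eef_rot: [[0.996, 0.087, 0.0], [0.087, -0.996, 0.0], [0.0, -0.0, -1.0]]
contact_force: [-2.2, -0.4, 6.7]
opening: 0.609
```

Request:
{"name": "drive_tool", "arguments": {"motion": [{"grip":48,"delta_pos":[0,0,-3],"twist":[0,0,0]},{"grip":48,"delta_pos":[0,0,-12],"twist":[0,0,0]},{"grip":48,"delta_pos":[0,0,-35],"twist":[0,0,0]},{"grip":48,"delta_pos":[0,0,-65],"twist":[0,0,0]},{"grip":48,"delta_pos":[0,0,-90],"twist":[0,0,0]},{"grip":48,"delta_pos":[0,0,-100],"twist":[0,0,0]},{"grip":48,"delta_pos":[0,0,-100],"twist":[0,0,0]}]}}

```text
time_s: 15.0
eef_pos: [0.4425, 0.2684, 0.1363]
eef_rot: [[0.996, 0.087, 0.001], [0.087, -0.996, 0.0], [0.001, -0.0, -1.0]]
contact_force: [-0.5, 0.4, -0.6]
opening: 0.612
```

Run:
```python
from h import *
c,s=wshot();P,o,D,Q=wcloud(c,s)
h=cv2.cvtColor(c["color"],cv2.COLOR_RGB2HSV).astype(int);m=(h[...,0]>105)&(h[...,0]<130)&(h[...,1]>130)&(h[...,2]>40)&(Q[...,2]<.03)&(abs(Q[...,0])<.04)&(abs(Q[...,1])<.04)
k=Q[m];print(len(k),k.min(0),k.max(0),np.median(k,0)); A=np.c_[k[:,:2],np.ones(len(k))];print("top plane",np.linalg.lstsq(A,k[:,2],rcond=None)[0])
save("w4",c["color"][100:400,100:560])
tray(c,s,.626,.286,.07)
go(.626,.27,.135,5)
```

```text
7251 [-0.02637684 -0.02564452 -0.01280905] [0.02527602 0.02470722 0.00156114] [-0.00031439 -0.00440493 -0.00925443]
top plane [-0.00176035 -0.06516924 -0.0090212 ]
tray (626.1, 285.4) [64.  64.7] width dir deg -32.0 ellipse (626.0, 285.4) [63.9 64.6] minmax [114 115] [306 309]
go [183.3, 14.2, 0.5] [0.0, 0.0, -0.0] t 15.05 norm 184
```

View pics/w4.png

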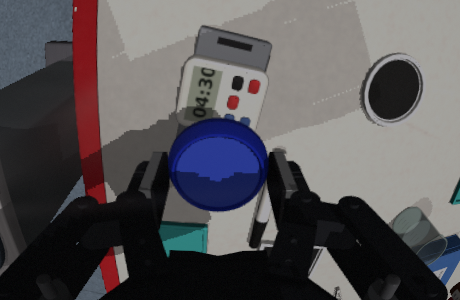

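The filter is held level and centred, with the timer below it (reading 04:30 at (203,92)) and the round tray at (392,88). The tray centre is (626, 285.4).

Request:
{"name": "drive_tool", "arguments": {"motion": [{"grip":48,"delta_pos":[15,0,0],"twist":[0,0,0]},{"grip":48,"delta_pos":[50,0,0],"twist":[0,0,0]},{"grip":48,"delta_pos":[95,-1,0],"twist":[0,0,0]},{"grip":48,"delta_pos":[140,-1,0],"twist":[0,0,0]},{"grip":48,"delta_pos":[170,-1,0],"twist":[0,0,0]},{"grip":48,"delta_pos":[184,-1,0],"twist":[0,0,0]},{"grip":48,"delta_pos":[184,-1,20],"twist":[0,0,0]},{"grip":48,"delta_pos":[184,-1,50],"twist":[0,0,0]},{"grip":48,"delta_pos":[184,-1,80],"twist":[0,0,0]},{"grip":48,"delta_pos":[184,-1,105],"twist":[0,0,0]},{"grip":48,"delta_pos":[184,-1,120],"twist":[0,0,0]},{"grip":48,"delta_pos":[184,-1,126],"twist":[0,0,0]},{"grip":48,"delta_pos":[184,-1,128],"twist":[0,0,0]},{"grip":48,"delta_pos":[184,-1,128.5],"twist":[0,0,0]},{"grip":48,"delta_pos":[184,-1,128.5],"twist":[0,0,0]}]}}

```text
time_s: 16.92
eef_pos: [0.6259, 0.2855, 0.0082]
eef_rot: [[0.996, 0.087, 0.001], [0.087, -0.996, 0.0], [0.001, -0.0, -1.0]]
contact_force: [0.4, -0.1, -0.4]
opening: 0.607
```

Request:
{"name": "drive_tool", "arguments": {"motion": [{"grip":48,"delta_pos":[0,0,1],"twist":[0,0,0]},{"grip":48,"delta_pos":[0,0,2],"twist":[0,0,0]},{"grip":48,"delta_pos":[0,0,2.5],"twist":[0,0,0]},{"grip":48,"delta_pos":[0,0,2.5],"twist":[0,0,0]}]}}

```text
time_s: 17.42
eef_pos: [0.6257, 0.2854, 0.0057]
eef_rot: [[0.996, 0.087, 0.0], [0.087, -0.996, 0.0], [0.0, -0.0, -1.0]]
contact_force: [-1.9, -1.9, 7.0]
opening: 0.616
```

Request:
{"name": "drive_tool", "arguments": {"motion": [{"grip":53,"delta_pos":[0,0,-0.4],"twist":[0,0,0]},{"grip":57,"delta_pos":[0,0,-0.5],"twist":[0,0,0]},{"grip":62,"delta_pos":[0,0,-0.5],"twist":[0,0,0]},{"grip":66,"delta_pos":[0,0,-1],"twist":[0,0,0]},{"grip":66,"delta_pos":[0,0,-3],"twist":[0,0,0]},{"grip":75,"delta_pos":[0,0,-20],"twist":[0,0,0]},{"grip":85,"delta_pos":[0,0,-60],"twist":[0,0,0]},{"grip":85,"delta_pos":[0,0,-110],"twist":[0,0,0]},{"grip":85,"delta_pos":[0,0,-160],"twist":[0,0,0]},{"grip":85,"delta_pos":[0,0,-170],"twist":[0,0,0]},{"grip":85,"delta_pos":[0,0,-170],"twist":[0,0,0]}]}}

```text
time_s: 18.8
eef_pos: [0.6257, 0.2854, 0.176]
eef_rot: [[0.996, 0.087, 0.001], [0.087, -0.996, 0.001], [0.001, -0.0, -1.0]]
contact_force: [-0.5, -0.7, -0.6]
opening: 0.997
```

Run:
```python
from h import *
c,s=wshot();P,o,D,Q=wcloud(c,s)
k=P[(abs(P[...,0]-.626)<.024)&(abs(P[...,1]-.2854)<.024)&(Q[...,2]>.03)];print(k.mean(0),k.min(0),k.max(0))
A=np.c_[k[:,:2]-k[:,:2].mean(0),np.ones(len(k))];print(np.linalg.lstsq(A,k[:,2],rcond=None)[0])
k=P[(abs(P[...,0]-.626)<.05)&(abs(P[...,1]-.2854)<.05)&(P[...,2]>.0125)&(Q[...,2]>.03)];print("disc extents",k.min(0),k.max(0))
go(.43,.25,.19,83.3)
print(s["q"])
```

```text
[0.62578115 0.28715706 0.01379685] [0.60200857 0.26143087 0.00164695] [0.64999688 0.30937264 0.01839841]
[-0.01113365 -0.07950654  0.01379685]
disc extents [0.60019579 0.26065898 0.01250527] [0.65090729 0.30927499 0.01839841]
go [-197.5, 18.1, -15.3] [-0.0, 0.001, -1.367] t 18.85 norm 199
[3.60217987e-01 6.54101782e-01 1.30784185e+00 2.72799191e-05
 1.17823387e+00 2.73242157e-01]
```

```bash
python3 -c "
from h import *
go(.455,.268,.20,83.3)"
```

```text
go [-171.0, 2.3, -25.4] [-0.0, 0.001, -1.367] t 18.85 norm 173
```

Request:
{"name": "drive_tool", "arguments": {"motion": [{"grip":85,"delta_pos":[-40,0,-25],"twist":[0,0,-0.18]},{"grip":85,"delta_pos":[-80,1,-25],"twist":[0,0,-0.36]},{"grip":85,"delta_pos":[-120,1,-25],"twist":[0,0,-0.54]},{"grip":85,"delta_pos":[-155,2,-25],"twist":[0,0,-0.72]},{"grip":85,"delta_pos":[-171,2,-25],"twist":[0,0,-0.9]},{"grip":85,"delta_pos":[-171,2,-25],"twist":[0,0,-1.08]},{"grip":85,"delta_pos":[-171,2,-25],"twist":[0,0,-1.26]},{"grip":85,"delta_pos":[-171,2,-25],"twist":[0,0,-1.367]},{"grip":85,"delta_pos":[-171,2,-25],"twist":[0,0,-1.367]},{"grip":85,"delta_pos":[-171,2,-25],"twist":[0,0,-1.367]}]}}

```text
time_s: 20.1
eef_pos: [0.4551, 0.2683, 0.1993]
eef_rot: [[0.119, 0.993, -0.001], [0.993, -0.119, -0.001], [-0.001, -0.001, -1.0]]
contact_force: [0.2, -0.3, -0.5]
opening: 0.999
```

```bash
cat > pile2.py <<'E'
from h import *
c,s=wshot();P,o,D,Q=wcloud(c,s);print(s["eef_pos"].round(4))
k=P[(abs(P[...,0]-.445)<.075)&(abs(P[...,1]-.268)<.075)&(Q[...,2]>.03)]
for lo,hi in((.015,.021),(.032,.037)):
    m=k[(k[:,2]>lo)&(k[:,2]<hi)]
    if len(m)>3: r=cv2.minAreaRect((m[:,:2]*1000).astype(np.float32));print(lo,len(m),np.median(m[:,2]).round(4),m.min(0).round(3),m.max(0).round(3),np.round(r[0],1),np.round(r[1],1),round(r[2],1))
a=np.zeros((540,800,3),np.uint8);a[:,:540]=ortho(c,s,.445,.268,.034)
a[:250,540:]=cv2.resize(c["color"],(260,250));a[260:500,540:780]=cv2.resize(ortho(c,s,.626,.2854,.014,.06),(240,240));save("o3",a)
E
python3 pile2.py
```

```text
[0.4551 0.2683 0.1993]
0.015 2508 0.0181 [0.406 0.193 0.015] [0.514 0.326 0.021] [464.8 259.6] [125.4 109.5] 84.7
0.032 3861 0.0343 [0.406 0.236 0.032] [0.482 0.303 0.037] [444.2 269.6] [62.1 71.1] 83.1
```

View pics/o3.png

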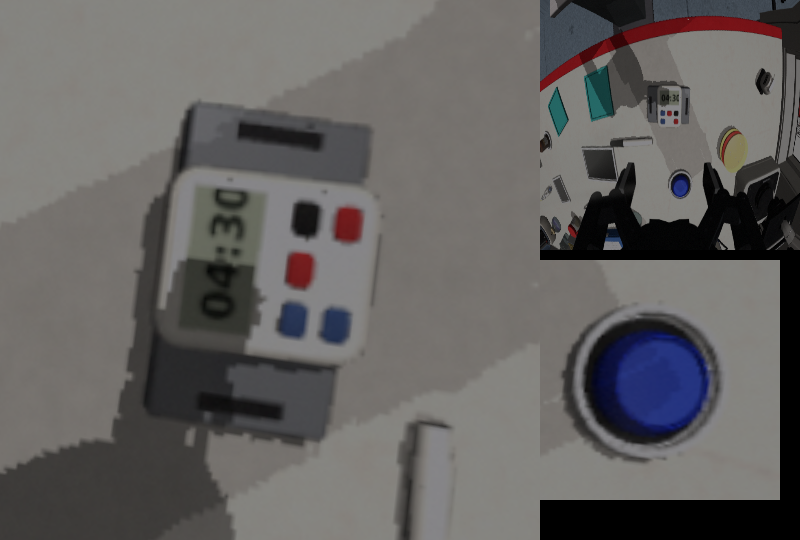

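The filter sits flat and concentric in its tray (inset at (655,380)). The timer is bare, with its long side along world x and its centre at (444.5, 269.4) at 83.2°. I take it across its 62 mm.

Request:
{"name": "drive_tool", "arguments": {"motion": [{"grip":85,"delta_pos":[0,-10.5,30],"twist":[0,0,0]},{"grip":85,"delta_pos":[0,-10.5,80],"twist":[0,0,0]},{"grip":85,"delta_pos":[0,-10.5,125],"twist":[0,0,0]},{"grip":85,"delta_pos":[0,-10.5,158],"twist":[0,0,0]},{"grip":85,"delta_pos":[0,-10.5,175],"twist":[0,0,0]},{"grip":80,"delta_pos":[0,-10.5,180],"twist":[0,0,0]},{"grip":74,"delta_pos":[0,-10.5,180],"twist":[0,0,0]},{"grip":69,"delta_pos":[0,-10.5,180],"twist":[0,0,0]},{"grip":65,"delta_pos":[0,-10.5,180],"twist":[0,0,0]},{"grip":62,"delta_pos":[0,-10.5,180],"twist":[0,0,0]},{"grip":58,"delta_pos":[0,-10.5,180],"twist":[0,0,0]},{"grip":55,"delta_pos":[0,-10.5,180],"twist":[0,0,0]},{"grip":55,"delta_pos":[0,-10.5,180],"twist":[0,0,0]}], "newtons": 30}}

```text
time_s: 21.78
eef_pos: [0.4452, 0.2698, 0.0207]
eef_rot: [[0.117, 0.993, 0.001], [0.993, -0.117, 0.0], [0.0, 0.001, -1.0]]
contact_force: [-2.0, -1.6, 8.9]
opening: 0.718
```

Request:
{"name": "drive_tool", "arguments": {"motion": [{"grip":55,"delta_pos":[0,0,-3],"twist":[0,0,0]},{"grip":55,"delta_pos":[0,0,-10],"twist":[0,0,0]},{"grip":55,"delta_pos":[0,0,-30],"twist":[0,0,0]},{"grip":55,"delta_pos":[0,0,-60],"twist":[0,0,0]},{"grip":55,"delta_pos":[0,0,-95],"twist":[0,0,0]},{"grip":55,"delta_pos":[0,0,-120],"twist":[0,0,0]},{"grip":55,"delta_pos":[0,0,-130],"twist":[0,0,0]},{"grip":55,"delta_pos":[0,0,-130],"twist":[0,0,0]}]}}

```text
time_s: 22.78
eef_pos: [0.445, 0.2697, 0.1501]
eef_rot: [[0.117, 0.993, 0.0], [0.993, -0.117, 0.0], [0.0, 0.0, -1.0]]
contact_force: [-0.0, 0.7, -0.0]
opening: 0.717
```

Run:
```python
from h import *
c,s=wshot();P,o,D,Q=wcloud(c,s);print(s["eef_pos"])
m=(abs(Q[...,0])<.026)&(abs(Q[...,1])<.03)&(Q[...,2]<.03)&(Q[...,2]>-.03)
k=Q[m];A=np.c_[k[:,:2],np.ones(len(k))];print("top plane",len(k),np.linalg.lstsq(A,k[:,2],rcond=None)[0],np.median(k,0))
k=Q[(abs(Q[...,0])<.024)&(abs(Q[...,1])<.06)&(Q[...,2]<.0)&(Q[...,2]>-.03)];print("ext",k.min(0),k.max(0))
go(.6382,-.2843,.15,101.7)
save("w5",c["color"][80:400,100:560])
```

```text
[0.44499065 0.26969604 0.15009422]
top plane 10463 [ 0.00114732 -0.00895194 -0.01381795] [ 7.55446628e-05 -4.60620714e-03 -1.36822107e-02]
ext [-0.02399951 -0.03714104 -0.01746658] [ 2.39993388e-02  3.51495705e-02 -7.73379288e-05]
go [-527.5, 256.8, -0.6] [-0.001, 0.0, -0.321] t 22.82 norm 587
```

View pics/w5.png

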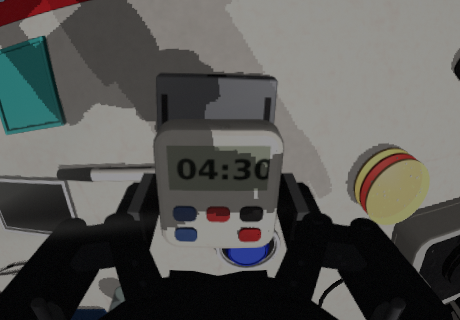

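The timer is held level, with the case clear below it. Carry it to the tray, centred at (638.2,-284.3) with yaw 101.7°.

Request:
{"name": "drive_tool", "arguments": {"motion": [{"grip":55,"delta_pos":[-16,8,0],"twist":[0,0,-0.01]},{"grip":55,"delta_pos":[-47,23,0],"twist":[0,0,-0.03]},{"grip":55,"delta_pos":[-90,44,0],"twist":[0,0,-0.05]},{"grip":55,"delta_pos":[-137,67,0],"twist":[0,0,-0.08]},{"grip":55,"delta_pos":[-185,90,0],"twist":[0,0,-0.11]},{"grip":55,"delta_pos":[-232,113,0],"twist":[0,0,-0.14]},{"grip":55,"delta_pos":[-280,136,0],"twist":[0,0,-0.17]},{"grip":55,"delta_pos":[-327,159,0],"twist":[0,0,-0.2]},{"grip":55,"delta_pos":[-375,182,0],"twist":[0,0,-0.23]},{"grip":55,"delta_pos":[-422,205,0],"twist":[0,0,-0.26]},{"grip":55,"delta_pos":[-464,226,0],"twist":[0,0,-0.285]},{"grip":55,"delta_pos":[-496,241,0],"twist":[0,0,-0.305]},{"grip":55,"delta_pos":[-517,252,0],"twist":[0,0,-0.315]},{"grip":55,"delta_pos":[-527,257,0],"twist":[0,0,-0.321]},{"grip":55,"delta_pos":[-527,257,0],"twist":[0,0,-0.321]},{"grip":55,"delta_pos":[-527,257,0],"twist":[0,0,-0.321]}]}}

```text
time_s: 24.82
eef_pos: [0.6386, -0.2827, 0.1497]
eef_rot: [[-0.203, 0.979, -0.001], [0.979, 0.203, 0.0], [0.001, -0.001, -1.0]]
contact_force: [-0.2, 0.7, -0.7]
opening: 0.715
```

```bash
python3 -c "
from h import *
s=arm.observe();print(s['q'][5])
go(.6392,-.2843,.0075,101.7)"
```

```text
-2.2590411944266346
go [-1.8, 0.3, 142.2] [-0.001, -0.001, 0.001] t 24.82 norm 142
```

Request:
{"name": "drive_tool", "arguments": {"motion": [{"grip":55,"delta_pos":[-1.5,0.3,20],"twist":[0,0,0]},{"grip":55,"delta_pos":[-1.5,0.3,50],"twist":[0,0,0]},{"grip":55,"delta_pos":[-1.5,0.3,85],"twist":[0,0,0]},{"grip":55,"delta_pos":[-1.5,0.3,112],"twist":[0,0,0]},{"grip":55,"delta_pos":[-1.5,0.3,130],"twist":[0,0,0]},{"grip":55,"delta_pos":[-1.5,0.3,139],"twist":[0,0,0]},{"grip":55,"delta_pos":[-1.5,0.3,142],"twist":[0,0,0]},{"grip":55,"delta_pos":[-1.5,0.3,142],"twist":[0,0,0]},{"grip":55,"delta_pos":[-1.5,0.3,142],"twist":[0,0,0]}]}}

```text
time_s: 25.95
eef_pos: [0.6398, -0.2853, 0.0089]
eef_rot: [[-0.203, 0.979, 0.001], [0.979, 0.203, -0.001], [-0.001, 0.001, -1.0]]
contact_force: [-0.2, 0.6, -0.1]
opening: 0.711
```

```bash
python3 -c "
from h import *
c,s=wshot();save('w6',c['color'][80:400,100:560]);print(s['eef_pos'])"
```

```text
[ 0.63981686 -0.28529677  0.00887865]
```

View pics/w6.png

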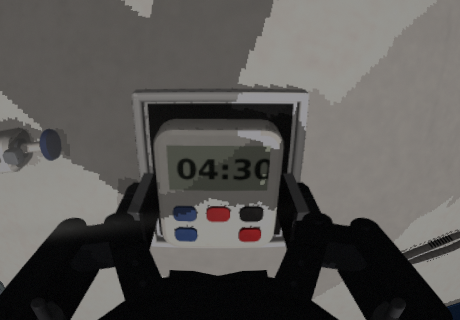

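The timer sits square inside the tray rim, with about equal gaps at (150,170) and (290,170). Lower it and release.

Request:
{"name": "drive_tool", "arguments": {"motion": [{"grip":55,"delta_pos":[-0.5,0,1],"twist":[0,0,0]},{"grip":55,"delta_pos":[-0.5,0,2],"twist":[0,0,0]},{"grip":55,"delta_pos":[-0.5,0,3],"twist":[0,0,0]},{"grip":55,"delta_pos":[-0.5,0,3.3],"twist":[0,0,0]},{"grip":55,"delta_pos":[-0.5,0,3.3],"twist":[0,0,0]}]}}

```text
time_s: 26.62
eef_pos: [0.6395, -0.2857, 0.0058]
eef_rot: [[-0.203, 0.979, -0.0], [0.979, 0.203, -0.0], [-0.0, -0.0, -1.0]]
contact_force: [-5.2, 1.3, 10.5]
opening: 0.709
```

Request:
{"name": "drive_tool", "arguments": {"motion": [{"grip":60,"delta_pos":[0,0,-0.4],"twist":[0,0,0]},{"grip":64,"delta_pos":[0,0,-0.5],"twist":[0,0,0]},{"grip":68,"delta_pos":[0,0,-0.7],"twist":[0,0,0]},{"grip":72,"delta_pos":[0,0,-1],"twist":[0,0,0]},{"grip":74,"delta_pos":[0,0,-4],"twist":[0,0,0]},{"grip":80,"delta_pos":[0,0,-20],"twist":[0,0,0]},{"grip":85,"delta_pos":[0,0,-60],"twist":[0,0,0]},{"grip":85,"delta_pos":[0,0,-110],"twist":[0,0,0]},{"grip":85,"delta_pos":[0,0,-160],"twist":[0,0,0]},{"grip":85,"delta_pos":[0,0,-180],"twist":[0,0,0]},{"grip":85,"delta_pos":[0,0,-180],"twist":[0,0,0]}]}}

```text
time_s: 28.0
eef_pos: [0.6399, -0.2858, 0.1863]
eef_rot: [[-0.203, 0.979, 0.002], [0.979, 0.203, -0.001], [-0.002, 0.002, -1.0]]
contact_force: [0.6, 0.1, -1.1]
opening: 0.996
```

Run:
```python
from h import *
c,s=wshot();P,o,D,Q=wcloud(c,s)
k=P[(abs(P[...,0]-.638)<.05)&(abs(P[...,1]+.284)<.045)&(P[...,2]>.0125)&(Q[...,2]>.03)];r=cv2.minAreaRect((k[:,:2]*1000).astype(np.float32));print("timer",np.median(k[:,2]),r)
k=k[k[:,2]>.017];A=np.c_[k[:,:2]-k[:,:2].mean(0),np.ones(len(k))];print(np.linalg.lstsq(A,k[:,2],rcond=None)[0])
save("o4",cv2.resize(ortho(c,s,.638,-.284,.019,.07),(420,420)))
go(.445,.25,.19,-7)
```

```text
timer 0.019295440272682762 ((638.6412353515625, -286.0555725097656), (70.9982681274414, 62.516754150390625), 11.137755393981934)
[0.00690862 0.00034559 0.01939325]
go [563.7, -81.6, -5.6] [-0.0, 0.0, 1.897] t 28.05 norm 570
```

View pics/o4.png

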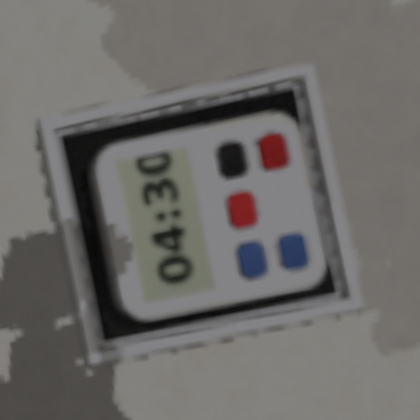

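The timer lies flat in its tray, with its top at 19.3 mm and level. Now back to the case.

Request:
{"name": "drive_tool", "arguments": {"motion": [{"grip":85,"delta_pos":[30,-4,-5],"twist":[0,0,0.09]},{"grip":85,"delta_pos":[564,-82,-5],"twist":[0,0,1.897]},{"grip":85,"delta_pos":[564,-82,-5],"twist":[0,0,1.897]},{"grip":85,"delta_pos":[564,-82,-5],"twist":[0,0,1.897]},{"grip":85,"delta_pos":[564,-82,-5],"twist":[0,0,1.897]},{"grip":85,"delta_pos":[564,-82,-5],"twist":[0,0,1.897]},{"grip":85,"delta_pos":[564,-82,-5],"twist":[0,0,1.897]},{"grip":85,"delta_pos":[564,-82,-5],"twist":[0,0,1.897]},{"grip":85,"delta_pos":[564,-82,-5],"twist":[0,0,1.897]},{"grip":85,"delta_pos":[564,-82,-5],"twist":[0,0,1.897]},{"grip":85,"delta_pos":[564,-82,-5],"twist":[0,0,1.897]},{"grip":85,"delta_pos":[564,-82,-5],"twist":[0,0,1.897]},{"grip":85,"delta_pos":[564,-82,-5],"twist":[0,0,1.897]},{"grip":85,"delta_pos":[564,-82,-5],"twist":[0,0,1.897]},{"grip":85,"delta_pos":[564,-82,-5],"twist":[0,0,1.897]}]}}

```text
time_s: 29.92
eef_pos: [0.4451, 0.2496, 0.1896]
eef_rot: [[0.993, -0.121, -0.0], [-0.121, -0.993, -0.0], [-0.0, 0.0, -1.0]]
contact_force: [-0.2, -0.6, 0.4]
opening: 0.993
```

Run:
```python
from h import *
c,s=wshot();P,o,D,Q=wcloud(c,s);print(s["eef_pos"].round(4))
k=P[(P[...,0]<.487)&(abs(P[...,0]-.445)<.075)&(abs(P[...,1]-.268)<.075)&(Q[...,2]>.03)&(abs(P[...,2]-.018)<.003)]
r=cv2.minAreaRect((k[:,:2]*1000).astype(np.float32));print("case",np.median(k[:,2]),r)
tray(c,s,.551,.009,.09)
save("o5",ortho(c,s,.445,.268,.018))
```

```text
[0.4451 0.2496 0.1896]
case 0.01815659822207011 ((445.5218505859375, 266.6761474609375), (112.56217193603516, 63.815574645996094), 81.76433563232422)
tray (550.8, 9.2) [179.7 179.7] width dir deg -90.0 ellipse (560.6, -6.7) [177.7 194.5] minmax [0 0] [539 539]
```

View pics/o5.png

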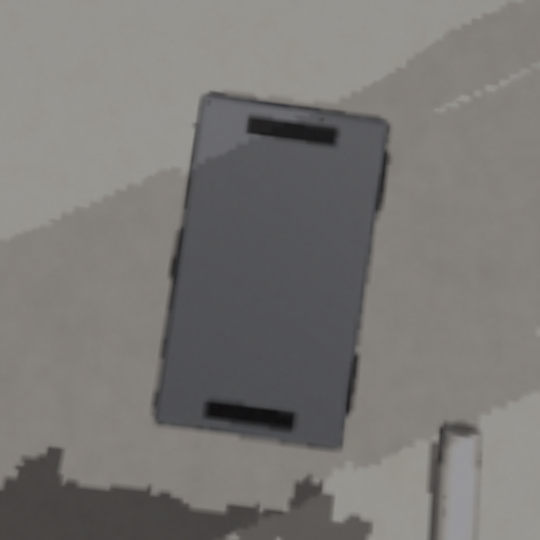

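The case is bare and flat at (445.5, 266.7), with its long axis at 81.8°. The pen tip is well clear at (460,430).

```bash
python3 -c "
from h import *
go(.4455,.2667,.0015,-8.2)"
```

```text
go [-1.6, -16.9, 188.2] [0.0, 0.0, 0.021] t 29.98 norm 189
```

Request:
{"name": "drive_tool", "arguments": {"motion": [{"grip":85,"delta_pos":[-1.5,-16,35],"twist":[0,0,0.021]},{"grip":85,"delta_pos":[-1.5,-16,85],"twist":[0,0,0.021]},{"grip":85,"delta_pos":[-1.5,-16,130],"twist":[0,0,0.021]},{"grip":85,"delta_pos":[-1.5,-16,163],"twist":[0,0,0.021]},{"grip":85,"delta_pos":[-1.5,-16,180],"twist":[0,0,0.021]},{"grip":82,"delta_pos":[-1.5,-16.5,186],"twist":[0,0,0.021]},{"grip":76,"delta_pos":[-1.5,-16.5,188],"twist":[0,0,0.021]},{"grip":70,"delta_pos":[-1.5,-16.5,188],"twist":[0,0,0.021]},{"grip":66,"delta_pos":[-1.5,-16.5,188],"twist":[0,0,0.021]},{"grip":62,"delta_pos":[-1.5,-16.5,188],"twist":[0,0,0.021]},{"grip":58,"delta_pos":[-1.5,-16.5,188],"twist":[0,0,0.021]},{"grip":56,"delta_pos":[-1.5,-16.5,188],"twist":[0,0,0.021]},{"grip":56,"delta_pos":[-1.5,-16.5,188],"twist":[0,0,0.021]}], "newtons": 45}}

```text
time_s: 31.6
eef_pos: [0.4457, 0.2668, 0.0027]
eef_rot: [[0.99, -0.143, 0.001], [-0.143, -0.99, 0.0], [0.001, -0.001, -1.0]]
contact_force: [-2.9, -0.4, 9.6]
opening: 0.737
```

Request:
{"name": "drive_tool", "arguments": {"motion": [{"grip":56,"delta_pos":[0,0,-3],"twist":[0,0,0]},{"grip":56,"delta_pos":[0,0,-10],"twist":[0,0,0]},{"grip":56,"delta_pos":[0,0,-30],"twist":[0,0,0]},{"grip":56,"delta_pos":[0,0,-60],"twist":[0,0,0]},{"grip":56,"delta_pos":[0,0,-95],"twist":[0,0,0]},{"grip":56,"delta_pos":[0,0,-120],"twist":[0,0,0]},{"grip":56,"delta_pos":[0,0,-130],"twist":[0,0,0]},{"grip":56,"delta_pos":[0,0,-130],"twist":[0,0,0]}]}}

```text
time_s: 32.6
eef_pos: [0.4454, 0.2666, 0.1318]
eef_rot: [[0.99, -0.143, 0.0], [-0.143, -0.99, 0.0], [0.0, -0.0, -1.0]]
contact_force: [-0.2, 1.0, -2.0]
opening: 0.736
```

Run:
```python
from h import *
c,s=wshot();P,o,D,Q=wcloud(c,s);print(s["eef_pos"])
k=Q[(abs(Q[...,0])<.024)&(abs(Q[...,1])<.06)&(Q[...,2]<.01)&(Q[...,2]>-.04)]
A=np.c_[k[:,:2],np.ones(len(k))];print("top plane",len(k),np.linalg.lstsq(A,k[:,2],rcond=None)[0],np.median(k,0),k.min(0),k.max(0))
go(.5508,.0092,.13,-4.1)
save("w7",c["color"])
```

```text
[0.44538581 0.2666473  0.13180092]
top plane 19345 [ 0.00066631 -0.01479811 -0.01525438] [-0.00017331 -0.01709225 -0.01534595] [-0.02399623 -0.05682354 -0.01789876] [0.02399529 0.05532506 0.00045021]
go [141.4, 239.6, 1.1] [0.0, 0.001, -0.071] t 32.65 norm 278
```

View pics/w7.png

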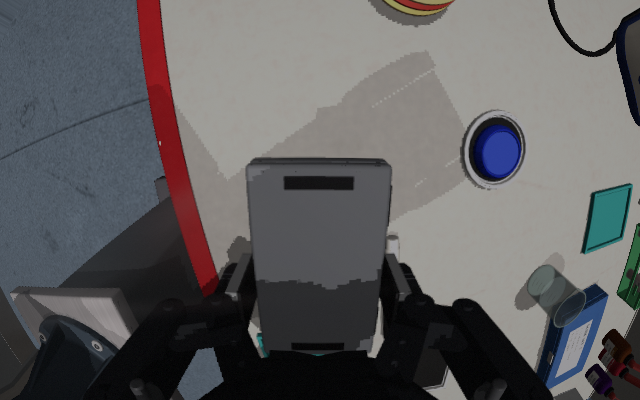

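The case is held level and the pen and beaker are untouched. Carry it to the long tray.

Request:
{"name": "drive_tool", "arguments": {"motion": [{"grip":56,"delta_pos":[8,14,0],"twist":[0,0,-0.004]},{"grip":56,"delta_pos":[24,41,0],"twist":[0,0,-0.012]},{"grip":56,"delta_pos":[46,78,0],"twist":[0,0,-0.023]},{"grip":56,"delta_pos":[70,119,0],"twist":[0,0,-0.035]},{"grip":56,"delta_pos":[95,161,0],"twist":[0,0,-0.048]},{"grip":56,"delta_pos":[117,198,0],"twist":[0,0,-0.059]},{"grip":56,"delta_pos":[133,225,0],"twist":[0,0,-0.067]},{"grip":56,"delta_pos":[141,239,0],"twist":[0,0,-0.071]},{"grip":56,"delta_pos":[141,240,0],"twist":[0,0,-0.071]},{"grip":56,"delta_pos":[141,240,30],"twist":[0,0,-0.071]},{"grip":56,"delta_pos":[141,240,65],"twist":[0,0,-0.071]},{"grip":56,"delta_pos":[141,240,90],"twist":[0,0,-0.071]},{"grip":56,"delta_pos":[141,240,102],"twist":[0,0,-0.071]},{"grip":56,"delta_pos":[141,240,105],"twist":[0,0,-0.071]},{"grip":56,"delta_pos":[141,240,105],"twist":[0,0,-0.071]}]}}

```text
time_s: 34.52
eef_pos: [0.5511, 0.0092, 0.0273]
eef_rot: [[0.997, -0.072, 0.001], [-0.072, -0.997, -0.0], [0.001, -0.0, -1.0]]
contact_force: [0.4, -0.5, -1.8]
opening: 0.734
```

Run:
```python
from h import *
c,s=wshot();print(s["eef_pos"]);save("w8",ortho(c,s,.551,.009,.008))
go(.551,.009,.0075,-4.1)
```

```text
[0.55106108 0.00923964 0.02733545]
go [-0.2, 0.1, 20.0] [-0.0, -0.001, -0.0] t 34.58 norm 20
```

View pics/w8.png

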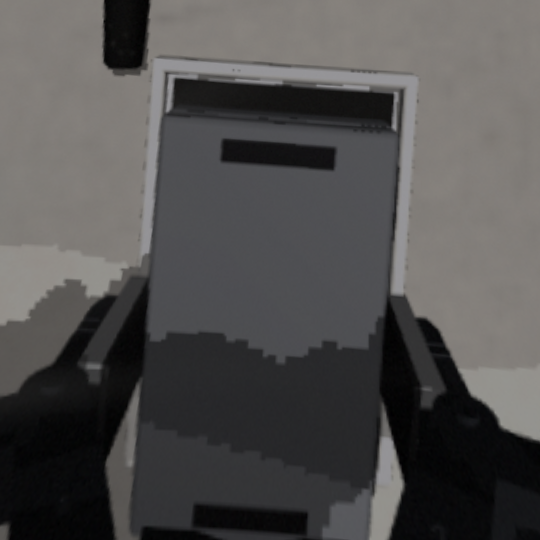

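The tray's far rim is where expected: its corners at (155,58) and (415,75) put it within 1 mm of the estimate. The case is aligned inside, so lower it.

Request:
{"name": "drive_tool", "arguments": {"motion": [{"grip":56,"delta_pos":[0,0,8],"twist":[0,0,0]},{"grip":56,"delta_pos":[0,0,14],"twist":[0,0,0]},{"grip":56,"delta_pos":[0,0,18],"twist":[0,0,0]},{"grip":56,"delta_pos":[0,0,20],"twist":[0,0,0]},{"grip":56,"delta_pos":[0,0,21],"twist":[0,0,0]},{"grip":56,"delta_pos":[0,0,21.7],"twist":[0,0,0]},{"grip":56,"delta_pos":[0,0,21.7],"twist":[0,0,0]}]}}

```text
time_s: 35.45
eef_pos: [0.5507, 0.009, 0.0058]
eef_rot: [[0.997, -0.072, 0.0], [-0.072, -0.997, -0.0], [0.0, 0.0, -1.0]]
contact_force: [-4.9, -0.3, 9.0]
opening: 0.734
```

Contact. Release.

Request:
{"name": "drive_tool", "arguments": {"motion": [{"grip":62,"delta_pos":[0,0,-0.4],"twist":[0,0,0]},{"grip":65,"delta_pos":[0,0,-0.5],"twist":[0,0,0]},{"grip":69,"delta_pos":[0,0,-0.7],"twist":[0,0,0]},{"grip":74,"delta_pos":[0,0,-1],"twist":[0,0,0]},{"grip":77,"delta_pos":[0,0,-4],"twist":[0,0,0]},{"grip":82,"delta_pos":[0,0,-20],"twist":[0,0,0]},{"grip":85,"delta_pos":[0,0,-60],"twist":[0,0,0]},{"grip":85,"delta_pos":[0,0,-110],"twist":[0,0,0]},{"grip":85,"delta_pos":[0,0,-160],"twist":[0,0,0]},{"grip":85,"delta_pos":[0,0,-210],"twist":[0,0,0]},{"grip":85,"delta_pos":[0,0,-240],"twist":[0,0,0]},{"grip":85,"delta_pos":[0,0,-240],"twist":[0,0,0]},{"grip":85,"delta_pos":[0,0,-240],"twist":[0,0,0]}]}}

```text
time_s: 37.08
eef_pos: [0.5502, 0.0091, 0.2448]
eef_rot: [[0.997, -0.072, -0.001], [-0.072, -0.997, 0.0], [-0.001, -0.0, -1.0]]
contact_force: [1.0, -0.2, 0.2]
opening: 0.995
```

Run:
```python
from h import *
import pickle
c,s=wshot();P,o,D,Q=wcloud(c,s)
def rect(n,cx,cy,hx,hy,z0,z1):
    k=P[(abs(P[...,0]-cx)<hx)&(abs(P[...,1]-cy)<hy)&(P[...,2]>z0)&(P[...,2]<z1)&(Q[...,2]>.03)];r=cv2.minAreaRect((k[:,:2]*1000).astype(np.float32));A=np.c_[k[:,:2]-k[:,:2].mean(0),np.ones(len(k))];print(n,np.round(r[0],1),np.round(r[1],1),round(r[2],1),"fit",np.linalg.lstsq(A,k[:,2],rcond=None)[0].round(4))
rect("case",.551,.009,.05,.075,.017,.03);rect("timer",.638,-.284,.055,.05,.016,.03);rect("filter",.626,.285,.03,.03,.013,.03);rect("bottle",.468,-.278,.03,.03,.06,.08);rect("pen",.503,.15,.02,.08,.012,.03)
c0=pickle.load(open("c0.pkl","rb"))["top"]["color"].astype(int);t=arm.capture("top")["color"]
d=abs(t.astype(int)-c0).max(2);print("beaker/pen diff",(d[158:186,220:250]>40).sum(),(d[226:240,200:244]>40).sum())
a=np.zeros((600,800,3),np.uint8);a[:400,:640]=c["color"];x=cv2.resize(t[155:260,165:365],(381,200));a[400:,:381]=x;a[400:,400:600]=cv2.resize(ortho(c,s,.468,-.278,.06,.06),(200,200));save("final",a)
print(s["time_s"])
```

```text
case [550.4  10. ] [111.1  64.3] 85.4 fit [ 0.0013 -0.001   0.0211]
timer [ 639.3 -286. ] [72.9 65.2] 11.5 fit [ 0.0092 -0.0117  0.0194]
filter [0. 0.] [0. 0.] 0.0 fit [0. 0. 0.]
bottle [0. 0.] [0. 0.] 0.0 fit [0. 0. 0.]
pen [506.5 144.1] [133.8  14.2] 86.5 fit [-0.0193  0.0028  0.0146]
beaker/pen diff 118 458
37.075<stdin>:5: RuntimeWarning: Mean of empty slice.
  ret = um.true_divide(
```

```bash
python3 - <<'E' 2>/dev/null
from h import *
import pickle
def rect(P,Q,n,cx,cy,hx,hy,z0,z1):
    k=P[(abs(P[...,0]-cx)<hx)&(abs(P[...,1]-cy)<hy)&(P[...,2]>z0)&(P[...,2]<z1)&(Q[...,2]>.03)]
    if len(k)<4: print(n,"not seen");return
    r=cv2.minAreaRect((k[:,:2]*1000).astype(np.float32));print(n,len(k),np.round(r[0],1),np.round(r[1],1),round(r[2],1),"z",np.median(k[:,2]).round(4),k[:,2].max().round(4))
for c,s in (pickle.load(open("w1.pkl","rb")),):
    P,o,D,Q=wcloud(c,s);rect(P,Q,"pen before",.506,.144,.025,.085,.012,.022);rect(P,Q,"beaker before",.715,.108,.05,.05,.03,.08)
c,s=wshot();P,o,D,Q=wcloud(c,s);rect(P,Q,"pen now",.506,.144,.025,.085,.012,.022);rect(P,Q,"beaker now",.715,.108,.05,.05,.03,.08)
c0=pickle.load(open("c0.pkl","rb"))["top"];c=arm.capture("top")
for l,cc in(("before",c0),("now",c)):
    P=cloud(cc);Q=P+1
    for a in (("pen",.503,.145,.025,.085,.01,.025),("beaker",.715,.108,.05,.05,.03,.08),("bottle",.468,-.278,.035,.035,.05,.08),("filter",.626,.285,.035,.035,.012,.025)): rect(P,Q,l+" "+a[0],*a[1:])
go(.40,-.10,.30,-4.1)
E
```

```text
pen before 702 [505.6 144. ] [135.3  14.8] 86.0 z 0.0147 0.0181
beaker before 1084 [718.  106.1] [53.3 53.3] 31.6 z 0.0534 0.0724
pen now 1119 [507.5 134. ] [ 31.3 152.7] 6.0 z 0.0147 0.0217
beaker now 1707 [717.9 105.9] [52.4 52.9] 49.0 z 0.0518 0.0727
before pen 136 [508.6 137.6] [ 24.2 144.4] 3.1 z 0.015 0.0228
before beaker 171 [719.4 105.7] [50.3 52.6] 43.4 z 0.049 0.0775
before bottle not seen
before filter 6 [638.2 294.6] [40.8 76.9] 46.9 z 0.0125 0.0139
now pen not seen
now beaker 173 [718.9 105.5] [52.6 52.8] 34.8 z 0.0481 0.0761
now bottle 67 [ 467.8 -278.5] [26.7 27. ] 0.1 z 0.0626 0.0726
now filter 140 [623.9 286.4] [47.5 63.9] 18.0 z 0.0157 0.0241
go [-142.2, 119.5, -55.6] [-0.0, 0.002, -0.0] t 37.27 norm 194
```

```bash
python3 -c "
from workcell import arm
print(arm.close_job(), arm.observe()['time_s'])"
```

```text
the job is handed in; nothing more can be done
the job is handed in; nothing more can be done
```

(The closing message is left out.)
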